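# Level the soap mould by feel

## Robot

A 6-joint arm with a two-finger parallel gripper is mounted at the origin on the work surface. World frame = base frame: x ahead of the robot, y to its left, z up, the work surface at z = 0. Lengths are in m, angles in rad, forces in N, time in s.
With the tool pointing down it reaches from about 0.4 to 0.825 m from the base axis. Payload 7 kg.
Tool frame: the origin (TCP) lies midway between the tips of the shut fingers; the grasp point (between the pads) lies 19 mm behind it; z points along the fingers, y is the direction in which the jaws open and shut (so a half turn about z gives the same grasp; the last joint's range is limited). The gripper opens to 85 mm and grips with 20 to 120 N. Pads are 22 mm wide; open, the fingers measure 114 mm over their backs; the gripper's body (76 mm by 85 mm) begins 54 mm behind the grasp point. The pads swing forward as they close: fully open they stand 13 mm farther back than shut.
Start: joints at [1.603, 0.359, 0.012, 0, -1.224, -0.288], TCP at [0.171, 0.653, 0.231] pointing down, gripper open.
Joint ranges: [-3.07, 3.07], [-1.43, 2.12], [-1.02, 1.25], [-3.03, 1.67], [-3.05, -0], [-3.03, 3.03]. Speed limits (rad/s): [2.39, 2.39, 3.01, 3.14, 3.14, 3.14].

## Interface

Orientations are given as [roll, pitch, yaw] about the fixed x, y, z axes, in that order (R = Rz(yaw) Ry(pitch) Rx(roll)).
In Python, from station import arm gives the robot as it stands.
- The arm moves only by the shell command python3 -m pendant 'ROWS'. ROWS is JSON, a list of rows, each an object with "travel": the shift along the world's x, y, z in mm, a list of three; "angular": the turn, a rotation vector about the world's x, y, z in degrees, a list of three; "claw": the opening, from 0 (shut) to 1 (fully open). In form: [{"travel": [tx, ty, tz], "angular": [ax, ay, az], "claw": claw}, ...]. A call has exactly 10 rows; each row shifts and turns the commanded pose from where the row before left it; what a row does not reach is not made up. A row lasts 1/12 s, in which the tool goes at most 41.7 mm and 7.16 degrees, less where a joint would pass 70% of its speed; a pose out of reach is approached as far as the arm can. A call with a gripper value outside its range is refused whole. The fingers move at their own pace and stop on an object; the grip force is fixed at half the most. Time passes only in rows, so rows that do not move let the fingers close, or fill a call up. It gives the time, the measured TCP pose, the force and the opening at its end, in the units of the state.
- arm.get_state(): the state, without advancing time (a new reading comes with each control period).
- arm.grab_frame(name): name is "side" or "top"; returns a dict with "color" (480x640x3 uint8, red, green, blue), "K" (3x3 intrinsics, pixels), "R" (3x3) and "t" (3): a world point X has camera coordinates R X + t. Camera axes: x right, y down, z forward; pixel columns grow to the right and rows downward; lengths in m; the calibration is good to about 2 mm. A picture is of the moment at which its call begins. There is no depth.
- arm.job_done(): hands the job in, once; it reports no verdict.
The state is a dict: "time": time; "qpos": joint angles; "dq": joint speeds; "tau": joint torques, N m; "position": TCP position; "tool_rot": TCP orientation; "wrist_force": force on the tool from outside, world axes, zero at the start; "wrist_torque": the same for the moment, N m; "grip_width": finger opening in m.
Only numpy, scipy, OpenCV 4.12 (cv2) and the standard library are available. Lean on these libraries where they do the work, as an engineer would, in place of code of your own. Each camera call takes 0.05 s, during which the arm holds its last target. There are 200 camera calls.

## Task

The soap mould's plate on the red tray must be level before soap is poured. Take the feeler probe from its wooden holder, feel with it at the yellow dots which sides of the plate stand high, and with the probe's tip press those sides down gently until opposite dots are at the same height to within a millimetre; then put the probe back in its holder. Do not touch the mould's plate or stand with the gripper, and leave the mug, the soap bars and the spatula where they are.

Things in the scene. Friction and masses are not known exactly. Their poses are not given: they have to be found in the camera images.
- stand: Fixed steel stand of the soap mould, on the red tray (rim 20 mm high). Origin: centre of the underside of its round 100 mm foot; z up. It carries a tilting square aluminium plate, 170 x 170 x 10 mm, sides along the stand's x and y, with a pink mould 104 x 104 mm set flush in its middle (six open cavities). This pose is the stand's: the plate's tilt is not measured. Over 25 N from the probe spoils it.
- pivot (a point): The plate's stiff ball joint, 50 mm above the stand's origin. The plate starts tilted 1.4 to 3.3 degrees in any direction. It stays still under a light touch, yields at about 8 N on a dot, turning about this point (the opposite dot rises as much, the two beside it hardly move), stays where left; end stops at 5 degrees. Probe and contact give 1 to 1.5 mm under that load: feel again after pressing.
- level_face (a point): Fixed point in the stand, 55 mm above its origin: where the middle of the plate's upper face is when level. On the face, midway along each side, lies a flat yellow dot of 22 mm, 70 mm from the middle along the stand's +x, +y, -x and -y. At the start a dot is up to 3.3 mm higher or lower than level; in general one dot of each opposite pair is high.
- probe: Feeler probe, loose, about 90 g, hanging upright in the holder. Origin: lowest point of its tip; z up along it. A 12 mm steel ball tip, 8 mm rod, brass collar 40 mm wide from 68 to 74 mm above the origin, then a square wooden handle 16 x 16 mm, faces along the probe's x and y, from 74 to 130 mm. Hold the handle from above, fingertips just over the collar, which takes the thrust.
- holder: Fixed dark wooden block 70 x 70 x 75 mm, origin at the centre of its underside, with a vertical through hole of 23 mm in its middle. The probe hangs in it by its collar, which lies on the block's top, so that the probe's origin is 7 mm above the block's origin.
- mug: Bystander: green mug, 80 mm in diameter, 95 mm high, origin under its centre.
- soap_green: Bystander: green soap bar 55 x 80 x 25 mm, origin under its centre.
- soap_pink: Bystander: pink soap bar 55 x 80 x 25 mm, origin under its centre.
- spatula: Bystander: wooden spatula lying flat, 240 mm long.
Not all that is in view belongs to the job. Of the things that look like the probe, the smaller one is meant. Leave any blue look-alike of the holder alone.

How it is judged:
On the way, in this order (a step that is already met when the one before it is completed fails the run):
1. the probe touches the plate (or mould) (contact force between probe and stand above 0.5 N), for 0.03 s.
2. the plate is level, with the probe off it (angle between mould_plate_c0's own z axis and vertical below 0.0105 rad and contact force between probe and stand below 0.1 N), for 0.3 s.
At the end, for the whole second after the job is handed in: The mould's plate is level (its face within 0.0105 rad of horizontal: opposite dots, 140 mm apart, within 1 mm of one height) and the probe hangs at rest, upright, down in its holder with its collar on the block (within 12 mm of the middle, 4 mm in height) (angle between mould_plate_c0's own z axis and vertical below 0.0105 rad and horizontal distance between probe and holder below 0.012 m and z of probe in the frame of holder between 0.003 and 0.011 m and angle between probe's own z axis and vertical below 0.05 rad and linear speed of probe below 0.02 m/s); the robot touches nothing.
It fails at once if the probe presses the mould's plate or stand with over 25 N (contact force between probe and stand above 25 N).
It fails at once if the fingers or the arm touch the mould's plate or stand (contact force between any of the fingers, the arm and stand above 1 N).
It fails at once if the mug, a soap bar or the spatula is moved by over 3 cm (distance of any of mug, soap_green, soap_pink, spatula from where it was at the start of the episode above 0.03 m).
It also fails if it takes over 64 s, if anything falls off the work surface, if the arm or the gripper's body presses on something with over 40 N, if the wrist force passes 120 N, or if a joint passes its speed limit or range.

## Working session

There is one attempt and no reset: what is moved stays moved. The work goes in short steps, Python scripts to look and compute and a shell command to move; the robot and the scene stay as the last step left them, time stands still between calls to the robot, and variables do not carry over. Pictures are saved under pics/ and viewed, about 8 in all and at most 12, crops included, and the job is handed in when it is done.

```bash
mkdir -p pics; cat > h.py <<'E'
import numpy as np, cv2
from station import arm
def grab(n):
    f=arm.grab_frame(n); return f
def back(f,u,v,z):
    K,R,t=map(np.array,(f["K"],f["R"],f["t"]))
    d=R.T@np.linalg.inv(K)@np.array([u,v,1.]); c=-R.T@t
    return c+d*(z-c[2])/d[2]
def proj(f,X):
    p=np.array(f["K"])@(np.array(f["R"])@np.array(X)+np.array(f["t"])); return p[:2]/p[2]
E
python3 - <<'E'
from h import *
import pickle
F={n:grab(n) for n in("side","top")}
pickle.dump(F,open("f0.pkl","wb"))
for n in F: cv2.imwrite(f"pics/{n}0.png",F[n]["color"][:,:,::-1]); print(n,-np.array(F[n]["R"]).T@F[n]["t"],np.array(F[n]["R"]).round(2).tolist())
print(arm.get_state())
E
```

```text
side [ 0.11387134 -1.00251362  0.75700297] [[0.93, -0.37, 0.0], [-0.2, -0.51, -0.84], [0.31, 0.78, -0.55]]
top [ 0.30956826 -0.03160185  1.39957802] [[-0.0, -1.0, 0.01], [-0.99, 0.0, -0.15], [0.15, -0.01, -0.99]]
{'time': 0.1, 'qpos': array([ 1.60309748e+00,  3.59339136e-01,  1.11586204e-02, -3.00849035e-04,
       -1.22410001e+00, -2.88104545e-01]), 'dq': array([-0.00144534, -0.001931  ,  0.00213229,  0.00130339,  0.00034136,
        0.00090074]), 'tau': array([-2.18594010e-03, -5.84763551e+01,  2.94109815e+01,  6.95464969e+00,
       -3.18035469e-03,  3.68099833e-06]), 'position': array([0.17070678, 0.65261751, 0.23044686]), 'tool_rot': array([ 3.14008926e+00, -1.50576264e-04, -2.55905715e-01]), 'wrist_force': array([-0.52003636,  0.36083585,  0.39423177]), 'wrist_torque': array([ 0.01617486,  0.00917702, -0.01670278]), 'grip_width': 0.08520477325522281}
```

View pics/top0.png

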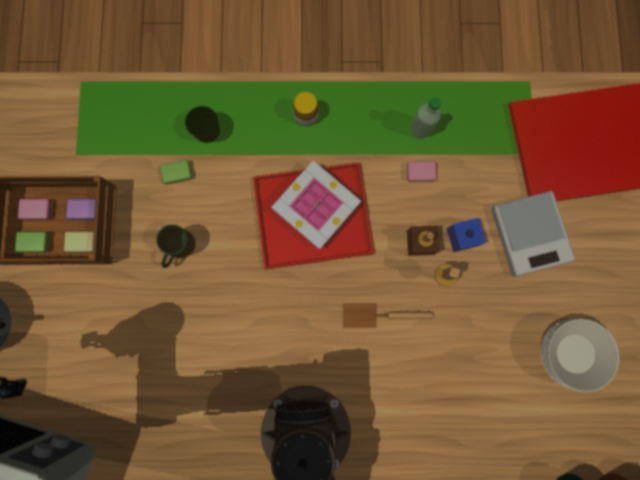

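View pics/side0.png

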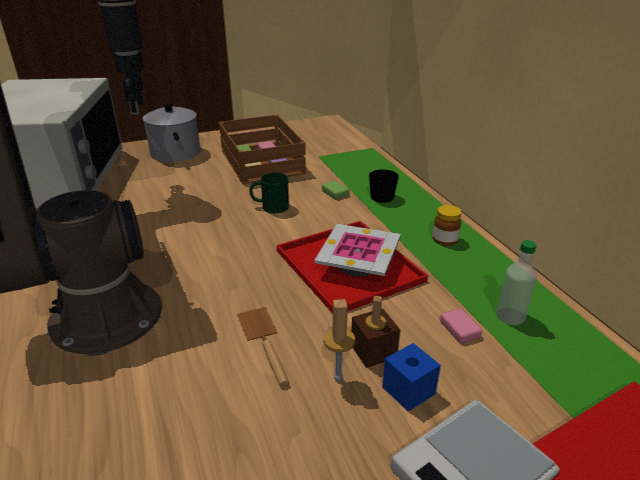

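The top view shows the robot base at (305,432), the plate at (317,204) on the red tray, the probe in its brown holder at (425,240), a bigger look-alike at (449,273), and the blue block at (467,234). The side view shows the same, with the probe handle at (377,310). Next I enlarge crops.

```bash
python3 - <<'E'
import pickle,cv2,numpy as np
F=pickle.load(open("f0.pkl","rb"))
t=F["top"]["color"][:,:,::-1]; s=F["side"]["color"][:,:,::-1]
def c(i,x,y,w,h,k): return cv2.resize(i[y:y+h,x:x+w],None,fx=k,fy=k,interpolation=cv2.INTER_CUBIC)
# top: plate 260-370 x150-260 ; holder 395-495 x 215-290
a=c(t,265,155,100,100,4); b=c(t,395,210,100,100,4)
d=c(s,300,210,100,75,4); e=c(s,310,280,100,75,4)
out=np.vstack([np.hstack([a[:, :],b]) [:300+100],])
cv2.imwrite("pics/c0.png",cv2.convertScaleAbs(out,alpha=1.4))
cv2.imwrite("pics/c1.png",cv2.convertScaleAbs(np.hstack([c(s,300,210,100,110,4),c(s,315,280,100,110,4)]),alpha=1.4))
E
```

```text
(no output)
```

View pics/c0.png

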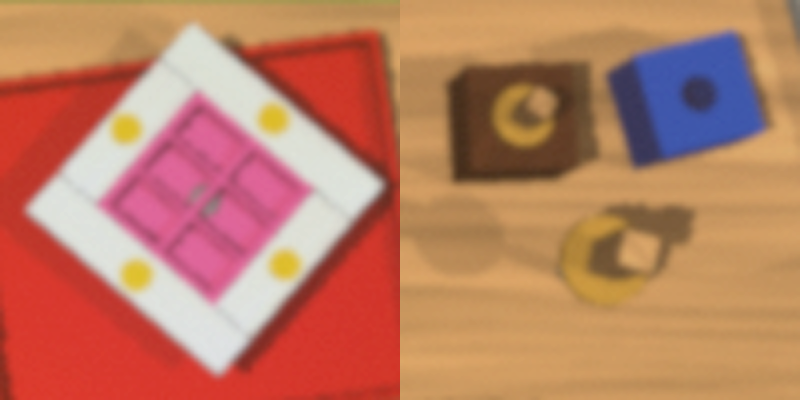

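View pics/c1.png

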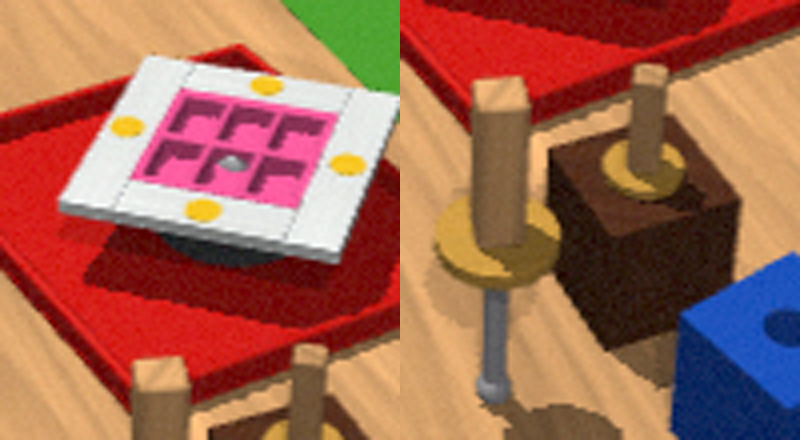

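The crops show four yellow dots on the plate, at top pixels near (296,187), (333,185), (336,221) and (299,224). The probe handle's top end is near (430.5,235.7) and the look-alike's near (454.5,272.5). I triangulate these.

```bash
cat >> h.py <<'E'
def tri(ft,pt,fs,ps):
    P=[np.array(f["K"])@np.c_[np.array(f["R"]),np.array(f["t"])] for f in(ft,fs)]
    X=cv2.triangulatePoints(P[0],P[1],np.array(pt,float).reshape(2,1),np.array(ps,float).reshape(2,1)).ravel(); X=X[:3]/X[3]
    return X, np.r_[proj(ft,X)-pt,proj(fs,X)-ps]
E
python3 - <<'E'
from h import *
import pickle
F=pickle.load(open("f0.pkl","rb")); T,S=F["top"],F["side"]
def dots(f,x,y,w,h):
    c=f["color"][y:y+h,x:x+w].astype(float); r,g,b=c[...,0],c[...,1],c[...,2]
    wgt=np.clip(np.minimum(r,g*1.2)-b-45,0,None)*(g>0.55*r)
    n,l,st,_=cv2.connectedComponentsWithStats((wgt>15).astype(np.uint8))
    o=[]
    for i in range(1,n):
        if st[i,4]>=8:
            m=cv2.dilate((l==i).astype(np.uint8),np.ones((3,3)))*wgt; yy,xx=np.mgrid[:h,:w]
            o.append((x+(m*xx).sum()/m.sum(),y+(m*yy).sum()/m.sum(),st[i,4]))
    return np.array(o)
dt=dots(T,285,175,65,65); ds=dots(S,318,222,80,45); print(dt.round(1),ds.round(1))
P=[]
for d in dt:
    c=[tri(T,d[:2],S,e[:2]) for e in ds]; X,r=min(c,key=lambda q:abs(q[1]).sum()); P.append(X); print("dot",X.round(4),r.round(1))
P=np.array(P);m=P.mean(0);print("mid",m.round(4)); 
for p in P: print("yaw",np.degrees(np.arctan2(*(p-m)[1::-1])).round(1),np.hypot(*(p-m)[:2]).round(4))
q=lambda x,y,x0,y0:(x0+(x+.5)/4-.5,y0+(y+.5)/4-.5)
print("handle top",tri(T,q(542,103,295,210),S,q(651,72,215,280)))
print("by z",back(T,*q(542,103,295,210),.137),back(S,*q(651,72,215,280),.137))
print("look top",tri(T,q(638,250,295,210),S,q(500,92,215,280)))
print("collar",back(T,*q(525,114,295,210),.081),back(S,*q(643,168,215,280),.081))
print("look collar T/S",tri(T,q(605,260,295,210),S,q(497,240,215,280)))
for p in [(550,152),(680,114),(740,200),(612,237)]: print("holder top corner",back(S,*q(*p,215,280),.075).round(4))
for p in [(473,64),(588,63),(583,175),(468,178)]: print("holderT",back(T,*q(*p,295,210),.075).round(4))
for p in [(632,70),(646,62),(668,68),(656,82)]: print("handle corner S",back(S,*q(*p,215,280),.137).round(4))
E
```

```text
[[332.9 184.3  41. ]
 [296.  186.8  41. ]
 [335.8 220.8  42. ]
 [298.6 223.4  44. ]] [[328.6 225.1 152. ]
 [376.8 225.6 136. ]
 [366.1 231.   32. ]
 [331.3 241.2  35. ]
 [386.5 250.7  41. ]
 [350.2 262.1  41. ]]
dot [ 0.6456 -0.076   0.0644] [ 0.1 -0.2 -0.2  0. ]
dot [0.6386 0.0226 0.0659] [ 0.  -0.1 -0.1  0. ]
dot [ 0.5472 -0.0831  0.0606] [ 0.1 -0.2 -0.2  0. ]
dot [0.5401 0.0156 0.062 ] [ 0.  -0.2 -0.2  0. ]
mid [ 0.5929 -0.0302  0.0632]
yaw -41.0 0.0698
yaw 49.1 0.0698
yaw -130.8 0.0699
yaw 139.0 0.0699
handle top (array([ 0.49603244, -0.31502585,  0.14039908]), array([ 0.1598969 , -0.46500472, -0.60250726,  0.11914773]))
by z [ 0.49536287 -0.31534849  0.137     ] [ 0.49936096 -0.31132816  0.137     ]
look top (array([ 0.40017012, -0.35777274,  0.1888744 ]), array([ 0.08774892, -0.2923939 , -0.39397791,  0.06616341]))
collar [ 0.49639469 -0.31657455  0.081     ] [ 0.49698    -0.31468581  0.081     ]
look collar T/S (array([ 0.40001483, -0.35906705,  0.10507606]), array([ 0.06532078, -0.22343988, -0.30608423,  0.04986191]))
holder top corner [ 0.4629 -0.281   0.075 ]
holder top corner [ 0.5363 -0.2782  0.075 ]
holder top corner [ 0.5334 -0.3466  0.075 ]
holder top corner [ 0.4649 -0.3474  0.075 ]
holderT [ 0.5305 -0.2848  0.075 ]
holderT [ 0.531  -0.3605  0.075 ]
holderT [ 0.457  -0.3544  0.075 ]
holderT [ 0.4553 -0.2792  0.075 ]
handle corner S [ 0.4917 -0.3067  0.137 ]
handle corner S [ 0.5006 -0.3036  0.137 ]
handle corner S [ 0.5082 -0.3115  0.137 ]
handle corner S [ 0.4982 -0.319   0.137 ]
```

Dot radii come out at 69.8 mm, as they should be, with the plate's middle at (0.593, -0.030, 0.063). The probe is at about (0.4965, -0.315). I still need the handle's yaw, so I take one larger crop.

```bash
python3 - <<'E'
import pickle,cv2,numpy as np
F=pickle.load(open("f0.pkl","rb"))
t=F["top"]["color"][:,:,::-1]; s=F["side"]["color"][:,:,::-1]
def c(i,x,y,w,h,k): return cv2.resize(i[y:y+h,x:x+w],None,fx=k,fy=k,interpolation=cv2.INTER_CUBIC)
cv2.imwrite("pics/c2.png",cv2.convertScaleAbs(np.hstack([c(t,416,225,25,25,16),c(s,362,290,25,25,16)]),alpha=1.5))
E
```

```text
(no output)
```

View pics/c2.png

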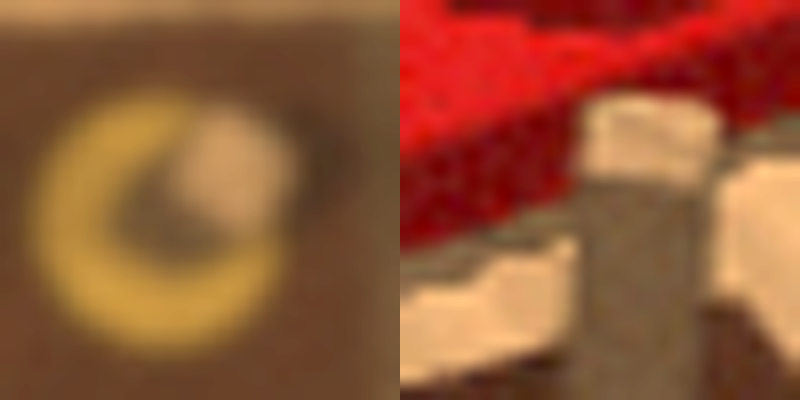

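The handle's yaw is about -32°, and both views agree. I'll use tool yaw -122°, which is the arm's natural direction there, and swing over at a safe height.

```bash
python3 -m pendant '[{"travel":[24,-31,0],"angular":[0,0,-3.6],"claw":1},{"travel":[24,-31,0],"angular":[0,0,-3.6],"claw":1},{"travel":[24,-31,0],"angular":[0,0,-3.6],"claw":1},{"travel":[24,-31,0],"angular":[0,0,-3.6],"claw":1},{"travel":[24,-31,0],"angular":[0,0,-3.6],"claw":1},{"travel":[24,-31,0],"angular":[0,0,-3.6],"claw":1},{"travel":[24,-31,0],"angular":[0,0,-3.6],"claw":1},{"travel":[24,-31,0],"angular":[0,0,-3.6],"claw":1},{"travel":[24,-31,0],"angular":[0,0,-3.6],"claw":1},{"travel":[24,-31,0],"angular":[0,0,-3.6],"claw":1}]' && python3 -m pendant '[{"travel":[8,-38,0],"angular":[0,0,-3.6],"claw":1},{"travel":[8,-38,0],"angular":[0,0,-3.6],"claw":1},{"travel":[8,-38,0],"angular":[0,0,-3.6],"claw":1},{"travel":[8,-38,0],"angular":[0,0,-3.6],"claw":1},{"travel":[8,-38,0],"angular":[0,0,-3.6],"claw":1},{"travel":[8,-38,0],"angular":[0,0,-3.6],"claw":1},{"travel":[8,-38,0],"angular":[0,0,-3.6],"claw":1},{"travel":[8,-38,0],"angular":[0,0,-3.6],"claw":1},{"travel":[8,-38,0],"angular":[0,0,-3.6],"claw":1},{"travel":[8,-38,0],"angular":[0,0,-3.6],"claw":1}]'
```

```text
time: 0.93
position: [0.4114, 0.3412, 0.2312]
tool_rot: [3.141, 0.0, -0.887]
wrist_force: [1.2, 0.8, -0.0]
grip_width: 0.0855
time: 1.77
position: [0.4906, -0.0389, 0.2313]
tool_rot: [-3.141, 0.0, -1.515]
wrist_force: [1.1, 0.6, -0.1]
grip_width: 0.0854
```

```bash
python3 -m pendant '[{"travel":[0.6,-31,0],"angular":[0,0,-3.9],"claw":1},{"travel":[0.6,-31,0],"angular":[0,0,-3.9],"claw":1},{"travel":[0.6,-31,0],"angular":[0,0,-3.9],"claw":1},{"travel":[0.6,-31,0],"angular":[0,0,-3.9],"claw":1},{"travel":[0.6,-31,0],"angular":[0,0,-3.9],"claw":1},{"travel":[0.6,-31,0],"angular":[0,0,-3.9],"claw":1},{"travel":[0.6,-31,0],"angular":[0,0,-3.9],"claw":1},{"travel":[0.6,-31,0],"angular":[0,0,-3.9],"claw":1},{"travel":[0.6,-29,0],"angular":[0,0,-3.9],"claw":1},{"travel":[0,0,0],"angular":[0,0,0],"claw":1}]' && python3 -c "
from h import *
s=arm.get_state();print(s['position'],s['tool_rot'],s['qpos'])
f=grab('side');t=grab('top')
i=np.hstack([cv2.resize(x[:,:,::-1],None,fx=3,fy=3,interpolation=cv2.INTER_CUBIC) for x in (f['color'][190:380,290:420],t['color'][150:340,360:490])])
cv2.imwrite('pics/d0.png',cv2.convertScaleAbs(i,alpha=1.4))"
```

```text
time: 2.6
position: [0.4957, -0.3178, 0.2303]
tool_rot: [3.14, -0.001, -2.132]
wrist_force: [-0.4, 1.5, 0.8]
grip_width: 0.0853
[ 0.49566635 -0.31784329  0.23026632] [ 3.14029762e+00 -1.22339538e-03 -2.13214500e+00] [-2.37903729e-01  2.19515614e-01 -1.85188797e-01  8.13553084e-04
 -1.16770875e+00 -3.23765461e-01]
```

View pics/d0.png

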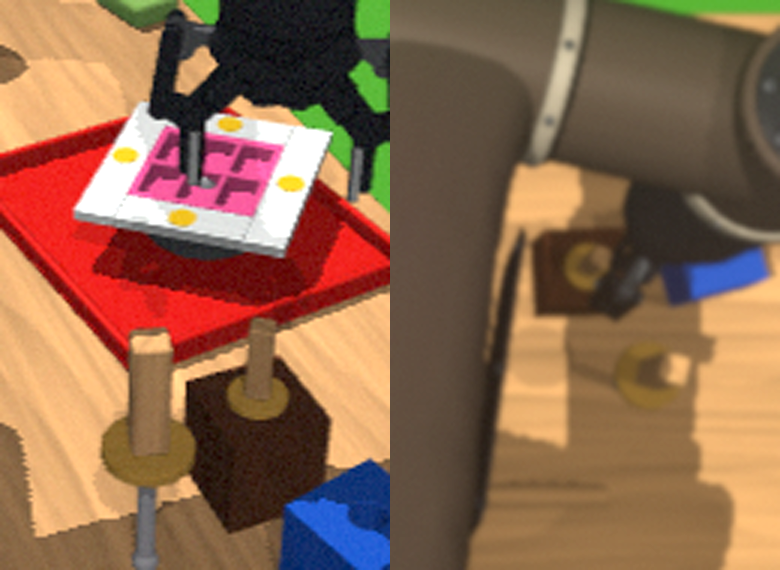

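The side view shows the open jaws above the probe handle at crop (262,350), with no obstruction, and the look-alike clear of them. I descend.

```bash
python3 -m pendant '[{"travel":[0.8,2,-15],"angular":[0,0,0],"claw":1},{"travel":[0,0,-15],"angular":[0,0,0],"claw":1},{"travel":[0,0,-15],"angular":[0,0,0],"claw":1},{"travel":[0,0,-15],"angular":[0,0,0],"claw":1},{"travel":[0,0,-15],"angular":[0,0,0],"claw":1},{"travel":[0,0,-15],"angular":[0,0,0],"claw":1},{"travel":[0,0,-15],"angular":[0,0,0],"claw":1},{"travel":[0,0,-13],"angular":[0,0,0],"claw":1},{"travel":[0,0,0],"angular":[0,0,0],"claw":1},{"travel":[0,0,0],"angular":[0,0,0],"claw":1}]' && python3 -c "
from h import *
f=grab('side');print([ (proj(f,p)-[300,220]).round()*4 for p in ([.4965,-.3158,.112],[.4965,-.3158,.137])])
i=cv2.resize(f['color'][220:370,300:450,::-1],None,fx=4,fy=4,interpolation=cv2.INTER_CUBIC)
cv2.imwrite('pics/d1.png',cv2.convertScaleAbs(i,alpha=1.5))"
```

```text
time: 3.53
position: [0.4968, -0.3111, 0.1131]
tool_rot: [3.14, -0.0, -2.123]
wrist_force: [0.5, -0.8, 0.8]
grip_width: 0.0851
[array([304., 360.]), array([308., 316.])]
```

View pics/d1.png

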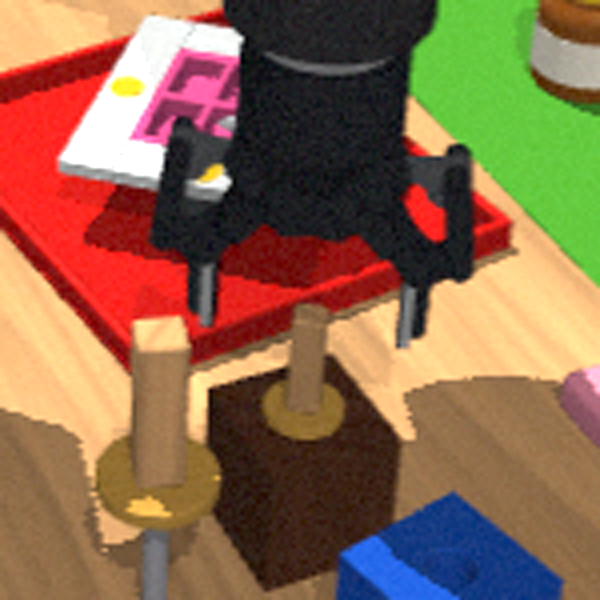

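```bash
python3 -m pendant '[{"travel":[0,-4,-3],"angular":[0,0,0],"claw":1},{"travel":[0,0,-6],"angular":[0,0,0],"claw":1},{"travel":[0,0,-6],"angular":[0,0,0],"claw":1},{"travel":[0,0,-6],"angular":[0,0,0],"claw":1},{"travel":[0,0,-6],"angular":[0,0,0],"claw":1},{"travel":[0,0,0],"angular":[0,0,0],"claw":1},{"travel":[0,0,0],"angular":[0,0,0],"claw":0.6},{"travel":[0,0,0],"angular":[0,0,0],"claw":0.4},{"travel":[0,0,0],"angular":[0,0,0],"claw":0.3},{"travel":[0,0,0],"angular":[0,0,0],"claw":0.25}]' && python3 -m pendant '[{"travel":[0,0,0],"angular":[0,0,0],"claw":0},{"travel":[0,0,0],"angular":[0,0,0],"claw":0},{"travel":[0,0,0],"angular":[0,0,0],"claw":0},{"travel":[0,0,0],"angular":[0,0,0],"claw":0},{"travel":[0,0,0],"angular":[0,0,0],"claw":0},{"travel":[0,0,0],"angular":[0,0,0],"claw":0},{"travel":[0,0,0],"angular":[0,0,0],"claw":0},{"travel":[0,0,0],"angular":[0,0,0],"claw":0},{"travel":[0,0,0],"angular":[0,0,0],"claw":0},{"travel":[0,0,0],"angular":[0,0,0],"claw":0}]'
```

```text
time: 4.42
position: [0.4972, -0.3161, 0.0866]
tool_rot: [-3.141, 0.0, -2.125]
wrist_force: [0.4, 0.0, 0.4]
grip_width: 0.0387
time: 5.25
position: [0.4972, -0.3161, 0.0866]
tool_rot: [-3.141, 0.0, -2.125]
wrist_force: [-0.5, 0.1, 5.2]
grip_width: 0.0152
```

```bash
python3 -m pendant '[{"travel":[0,0,5],"angular":[0,0,0],"claw":0},{"travel":[0,0,10],"angular":[0,0,0],"claw":0},{"travel":[0,0,10],"angular":[0,0,0],"claw":0},{"travel":[0,0,15],"angular":[0,0,0],"claw":0},{"travel":[0,0,15],"angular":[0,0,0],"claw":0},{"travel":[0,0,15],"angular":[0,0,0],"claw":0},{"travel":[0,0,15],"angular":[0,0,0],"claw":0},{"travel":[0,0,15],"angular":[0,0,0],"claw":0},{"travel":[0,0,10],"angular":[0,0,0],"claw":0},{"travel":[0,0,0],"angular":[0,0,0],"claw":0}]' && python3 -c "
from h import *
f=grab('side');s=arm.get_state();print(s['position'],s['wrist_force']);p=s['position']; q=(proj(f,p-[0,0,.0796])-[300,140]).round()*4;print(q)
i=cv2.resize(f['color'][140:290,300:450,::-1],None,fx=4,fy=4,interpolation=cv2.INTER_CUBIC);i=cv2.convertScaleAbs(i,alpha=1.5)
cv2.imwrite('pics/d2.png',i)"
```

```text
time: 6.08
position: [0.4982, -0.3165, 0.1994]
tool_rot: [-3.137, 0.001, -2.125]
wrist_force: [0.3, 0.3, -1.1]
grip_width: 0.0153
[ 0.49754285 -0.31611842  0.19772074] [-0.06747437 -0.04951777 -1.03427015]
[308. 668.]
```

View pics/d2.png

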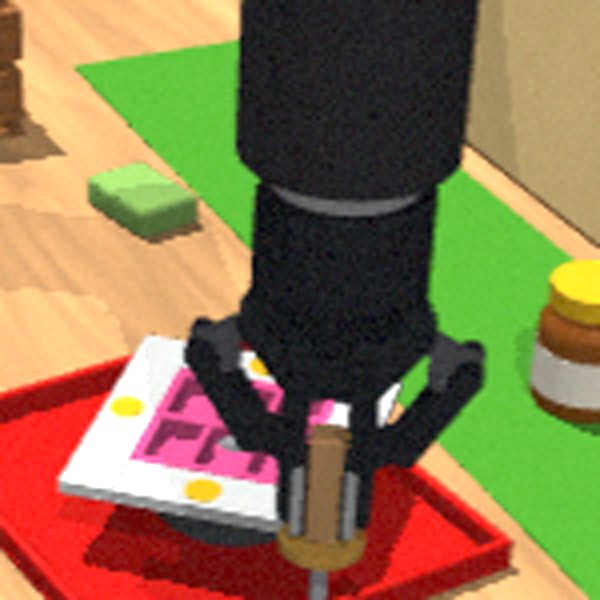

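The picture shows the handle held between the pads with the collar just under the fingertips. The TCP is 79.6 mm above the tip. Now to dot B at (0.6386, 0.0226), which vision puts highest.

```bash
python3 -m pendant '[{"travel":[7,17,0],"angular":[0,0,0],"claw":0},{"travel":[15,36,0],"angular":[0,0,0],"claw":0},{"travel":[15,36,0],"angular":[0,0,0],"claw":0},{"travel":[15,36,0],"angular":[0,0,0],"claw":0},{"travel":[15,36,0],"angular":[0,0,0],"claw":0},{"travel":[15,36,0],"angular":[0,0,0],"claw":0},{"travel":[15,36,0],"angular":[0,0,0],"claw":0},{"travel":[15,36,0],"angular":[0,0,0],"claw":0},{"travel":[15,36,0],"angular":[0,0,0],"claw":0},{"travel":[14,34,0],"angular":[0,0,0],"claw":0}]' && python3 -m pendant '[{"travel":[0,0,0],"angular":[0,0,0],"claw":0},{"travel":[0,0,-8],"angular":[0,0,0],"claw":0},{"travel":[0,0,-10],"angular":[0,0,0],"claw":0},{"travel":[0,0,-10],"angular":[0,0,0],"claw":0},{"travel":[0,0,-8],"angular":[0,0,0],"claw":0},{"travel":[0,0,-6],"angular":[0,0,0],"claw":0},{"travel":[0,0,-4],"angular":[0,0,0],"claw":0},{"travel":[0,0,0],"angular":[0,0,0],"claw":0},{"travel":[0,0,0],"angular":[0,0,0],"claw":0},{"travel":[0,0,0],"angular":[0,0,0],"claw":0}]'
```

```text
time: 6.97
position: [0.6379, 0.0251, 0.1951]
tool_rot: [3.14, -0.001, -2.125]
wrist_force: [0.8, -0.4, -1.5]
grip_width: 0.0154
time: 7.8
position: [0.6383, 0.0229, 0.1508]
tool_rot: [-3.141, 0.001, -2.125]
wrist_force: [-0.5, 0.3, 0.4]
grip_width: 0.0152
```

```bash
python3 -m pendant '[{"travel":[0,0,-0.4],"angular":[0,0,0],"claw":0},{"travel":[0,0,-0.4],"angular":[0,0,0],"claw":0},{"travel":[0,0,-0.4],"angular":[0,0,0],"claw":0},{"travel":[0,0,-0.4],"angular":[0,0,0],"claw":0},{"travel":[0,0,-0.4],"angular":[0,0,0],"claw":0},{"travel":[0,0,-0.4],"angular":[0,0,0],"claw":0},{"travel":[0,0,-0.4],"angular":[0,0,0],"claw":0},{"travel":[0,0,-0.4],"angular":[0,0,0],"claw":0},{"travel":[0,0,0],"angular":[0,0,0],"claw":0},{"travel":[0,0,0],"angular":[0,0,0],"claw":0}]' ; python3 -c "
from h import *
import time
s=arm.get_state();print(s['position'],s['wrist_force'])"
```

```text
time: 8.63
position: [0.638, 0.023, 0.1471]
tool_rot: [3.142, -0.0, -2.125]
wrist_force: [0.8, -0.2, -0.3]
grip_width: 0.0152
[0.63799625 0.0230086  0.14705707] [ 0.77362836 -0.20919077 -0.26952473]
```

```bash
for k in 1; do python3 -m pendant '[{"travel":[0,0,-0.3],"angular":[0,0,0],"claw":0},{"travel":[0,0,-0.3],"angular":[0,0,0],"claw":0},{"travel":[0,0,-0.2],"angular":[0,0,0],"claw":0},{"travel":[0,0,0],"angular":[0,0,0],"claw":0},{"travel":[0,0,0],"angular":[0,0,0],"claw":0},{"travel":[0,0,0],"angular":[0,0,0],"claw":0},{"travel":[0,0,0],"angular":[0,0,0],"claw":0},{"travel":[0,0,0],"angular":[0,0,0],"claw":0},{"travel":[0,0,0],"angular":[0,0,0],"claw":0},{"travel":[0,0,0],"angular":[0,0,0],"claw":0}]'; python3 -m pendant '[{"travel":[0,0,-0.3],"angular":[0,0,0],"claw":0},{"travel":[0,0,-0.3],"angular":[0,0,0],"claw":0},{"travel":[0,0,-0.2],"angular":[0,0,0],"claw":0},{"travel":[0,0,0],"angular":[0,0,0],"claw":0},{"travel":[0,0,0],"angular":[0,0,0],"claw":0},{"travel":[0,0,0],"angular":[0,0,0],"claw":0},{"travel":[0,0,0],"angular":[0,0,0],"claw":0},{"travel":[0,0,0],"angular":[0,0,0],"claw":0},{"travel":[0,0,0],"angular":[0,0,0],"claw":0},{"travel":[0,0,0],"angular":[0,0,0],"claw":0}]'; done | grep -E "posi|force"
```

```text
position: [0.638, 0.023, 0.1463]
wrist_force: [-0.4, 0.7, -0.5]
position: [0.638, 0.023, 0.1455]
wrist_force: [0.5, -0.0, -0.9]
```

```bash
(python3 -m pendant '[{"travel":[0,0,-0.3],"angular":[0,0,0],"claw":0},{"travel":[0,0,-0.3],"angular":[0,0,0],"claw":0},{"travel":[0,0,-0.2],"angular":[0,0,0],"claw":0},{"travel":[0,0,0],"angular":[0,0,0],"claw":0},{"travel":[0,0,0],"angular":[0,0,0],"claw":0},{"travel":[0,0,0],"angular":[0,0,0],"claw":0},{"travel":[0,0,0],"angular":[0,0,0],"claw":0},{"travel":[0,0,0],"angular":[0,0,0],"claw":0},{"travel":[0,0,0],"angular":[0,0,0],"claw":0},{"travel":[0,0,0],"angular":[0,0,0],"claw":0}]'; python3 -m pendant '[{"travel":[0,0,-0.3],"angular":[0,0,0],"claw":0},{"travel":[0,0,-0.3],"angular":[0,0,0],"claw":0},{"travel":[0,0,-0.2],"angular":[0,0,0],"claw":0},{"travel":[0,0,0],"angular":[0,0,0],"claw":0},{"travel":[0,0,0],"angular":[0,0,0],"claw":0},{"travel":[0,0,0],"angular":[0,0,0],"claw":0},{"travel":[0,0,0],"angular":[0,0,0],"claw":0},{"travel":[0,0,0],"angular":[0,0,0],"claw":0},{"travel":[0,0,0],"angular":[0,0,0],"claw":0},{"travel":[0,0,0],"angular":[0,0,0],"claw":0}]') | grep -E "posi|force"
```

```text
position: [0.638, 0.023, 0.1447]
wrist_force: [-0.5, -0.4, -1.0]
position: [0.638, 0.023, 0.1439]
wrist_force: [0.3, 0.9, 0.4]
```

```bash
(python3 -m pendant '[{"travel":[0,0,-0.3],"angular":[0,0,0],"claw":0},{"travel":[0,0,-0.2],"angular":[0,0,0],"claw":0},{"travel":[0,0,0],"angular":[0,0,0],"claw":0},{"travel":[0,0,0],"angular":[0,0,0],"claw":0},{"travel":[0,0,0],"angular":[0,0,0],"claw":0},{"travel":[0,0,0],"angular":[0,0,0],"claw":0},{"travel":[0,0,0],"angular":[0,0,0],"claw":0},{"travel":[0,0,0],"angular":[0,0,0],"claw":0},{"travel":[0,0,0],"angular":[0,0,0],"claw":0},{"travel":[0,0,0],"angular":[0,0,0],"claw":0}]'; python3 -c "
from h import *
for k in range(4): arm.grab_frame('side'); print(arm.get_state()['wrist_force'][2])") | grep -vE "rot|grip"
```

```text
time: 12.8
position: [0.638, 0.023, 0.1434]
wrist_force: [0.1, -0.1, -1.6]
-0.541060731598771
-1.011966773311792
0.06637527123332354
-0.9114427138516861
```

```bash
(python3 -m pendant '[{"travel":[0,0,-0.3],"angular":[0,0,0],"claw":0},{"travel":[0,0,-0.3],"angular":[0,0,0],"claw":0},{"travel":[0,0,-0.3],"angular":[0,0,0],"claw":0},{"travel":[0,0,0],"angular":[0,0,0],"claw":0},{"travel":[0,0,0],"angular":[0,0,0],"claw":0},{"travel":[0,0,0],"angular":[0,0,0],"claw":0},{"travel":[0,0,0],"angular":[0,0,0],"claw":0},{"travel":[0,0,0],"angular":[0,0,0],"claw":0},{"travel":[0,0,0],"angular":[0,0,0],"claw":0},{"travel":[0,0,0],"angular":[0,0,0],"claw":0}]'; python3 -c "
from h import *
for k in range(3): arm.grab_frame('side'); print(arm.get_state()['wrist_force'][2])") | grep -vE "rot|grip"
```

```text
time: 13.83
position: [0.638, 0.023, 0.1425]
wrist_force: [0.7, -0.6, -0.5]
-0.3571190084630264
-1.058140263046581
-0.24746033325794514
```

```bash
(python3 -m pendant '[{"travel":[0,0,-0.3],"angular":[0,0,0],"claw":0},{"travel":[0,0,-0.3],"angular":[0,0,0],"claw":0},{"travel":[0,0,-0.3],"angular":[0,0,0],"claw":0},{"travel":[0,0,0],"angular":[0,0,0],"claw":0},{"travel":[0,0,0],"angular":[0,0,0],"claw":0},{"travel":[0,0,0],"angular":[0,0,0],"claw":0},{"travel":[0,0,0],"angular":[0,0,0],"claw":0},{"travel":[0,0,0],"angular":[0,0,0],"claw":0},{"travel":[0,0,0],"angular":[0,0,0],"claw":0},{"travel":[0,0,0],"angular":[0,0,0],"claw":0}]'; python3 -c "
from h import *
for k in range(3): arm.grab_frame('side'); print(arm.get_state()['wrist_force'][2])") | grep -vE "rot|grip"
```

```text
time: 14.82
position: [0.638, 0.023, 0.1416]
wrist_force: [-0.6, -0.1, -1.0]
-0.04585052971274772
-0.8487360326056104
-1.0442490424600321
```

```bash
(python3 -m pendant '[{"travel":[0,0,-0.3],"angular":[0,0,0],"claw":0},{"travel":[0,0,-0.3],"angular":[0,0,0],"claw":0},{"travel":[0,0,-0.4],"angular":[0,0,0],"claw":0},{"travel":[0,0,0],"angular":[0,0,0],"claw":0},{"travel":[0,0,0],"angular":[0,0,0],"claw":0},{"travel":[0,0,0],"angular":[0,0,0],"claw":0},{"travel":[0,0,0],"angular":[0,0,0],"claw":0},{"travel":[0,0,0],"angular":[0,0,0],"claw":0},{"travel":[0,0,0],"angular":[0,0,0],"claw":0},{"travel":[0,0,0],"angular":[0,0,0],"claw":0}]'; python3 -c "
from h import *
for k in range(3): f=arm.grab_frame('side'); print(arm.get_state()['wrist_force'][2])
i=cv2.resize(f['color'][150:290,300:450,::-1],None,fx=4,fy=4,interpolation=cv2.INTER_CUBIC)
cv2.imwrite('pics/e0.png',cv2.convertScaleAbs(i,alpha=1.5))") | grep -vE "rot|grip"
```

```text
time: 15.8
position: [0.6381, 0.023, 0.1407]
wrist_force: [-0.1, 0.8, 2.2]
1.5617794614649432
1.331199354685559
1.7270099866447417
```

View pics/e0.png

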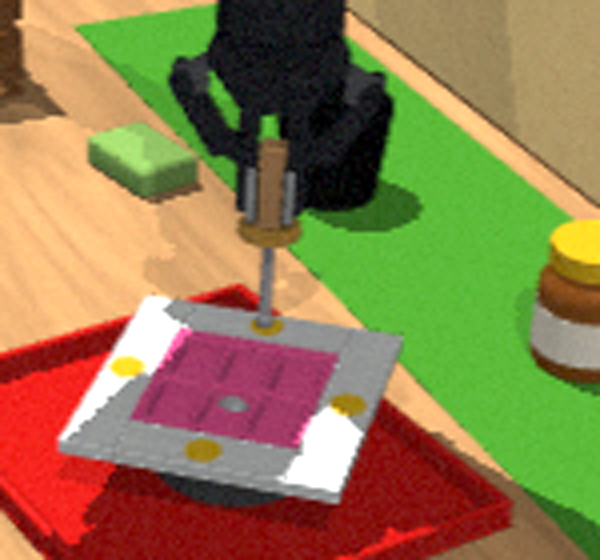

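The tip sits on the dot at picture (266,325). Contact is about 2.4 N at TCP z 0.1407, so the surface at B is at 0.1410. Next the opposite dot, C.

```bash
(python3 -m pendant '[{"travel":[0,0,8],"angular":[0,0,0],"claw":0},{"travel":[-15,-18,0],"angular":[0,0,0],"claw":0},{"travel":[-23,-27,0],"angular":[0,0,0],"claw":0},{"travel":[-23,-27,0],"angular":[0,0,0],"claw":0},{"travel":[-20,-22,0],"angular":[0,0,0],"claw":0},{"travel":[-10,-12,0],"angular":[0,0,0],"claw":0},{"travel":[0,0,-5],"angular":[0,0,0],"claw":0},{"travel":[0,0,-5],"angular":[0,0,0],"claw":0},{"travel":[0,0,0],"angular":[0,0,0],"claw":0},{"travel":[0,0,0],"angular":[0,0,0],"claw":0}]'; python3 -m pendant '[{"travel":[0,0,-0.4],"angular":[0,0,0],"claw":0},{"travel":[0,0,-0.4],"angular":[0,0,0],"claw":0},{"travel":[0,0,-0.4],"angular":[0,0,0],"claw":0},{"travel":[0,0,0],"angular":[0,0,0],"claw":0},{"travel":[0,0,0],"angular":[0,0,0],"claw":0},{"travel":[0,0,0],"angular":[0,0,0],"claw":0},{"travel":[0,0,0],"angular":[0,0,0],"claw":0},{"travel":[0,0,0],"angular":[0,0,0],"claw":0},{"travel":[0,0,0],"angular":[0,0,0],"claw":0},{"travel":[0,0,0],"angular":[0,0,0],"claw":0}]';python3 -c "
from h import *
for k in range(4): arm.grab_frame('side'); s=arm.get_state();print(s['position'][2].round(5),s['wrist_force'][2])") | grep -vE "rot|grip"
```

```text
time: 16.78
position: [0.5475, -0.0825, 0.1382]
wrist_force: [-0.0, 0.3, -0.2]
time: 17.62
position: [0.547, -0.083, 0.1374]
wrist_force: [0.1, 0.3, -1.2]
0.13744 -1.2400869996067652
0.13743 -0.7074498319235086
0.13741 -1.1111508378306523
0.1374 -0.40262182379602757
```

```bash
(python3 -m pendant '[{"travel":[0,0,-0.4],"angular":[0,0,0],"claw":0},{"travel":[0,0,-0.3],"angular":[0,0,0],"claw":0},{"travel":[0,0,-0.3],"angular":[0,0,0],"claw":0},{"travel":[0,0,0],"angular":[0,0,0],"claw":0},{"travel":[0,0,0],"angular":[0,0,0],"claw":0},{"travel":[0,0,0],"angular":[0,0,0],"claw":0},{"travel":[0,0,0],"angular":[0,0,0],"claw":0},{"travel":[0,0,0],"angular":[0,0,0],"claw":0},{"travel":[0,0,0],"angular":[0,0,0],"claw":0},{"travel":[0,0,0],"angular":[0,0,0],"claw":0}]';python3 -c "
from h import *
for k in range(3): arm.grab_frame('side'); s=arm.get_state();print(s['position'][2].round(5),s['wrist_force'][2])") | grep -vE "rot|grip"
```

```text
time: 18.65
position: [0.547, -0.083, 0.1364]
wrist_force: [0.2, 0.3, -0.2]
0.1364 -0.5817083294590885
0.13639 -1.1314099584466881
0.13641 -0.9980025653258846
```

```bash
(python3 -m pendant '[{"travel":[0,0,-0.4],"angular":[0,0,0],"claw":0},{"travel":[0,0,-0.3],"angular":[0,0,0],"claw":0},{"travel":[0,0,-0.3],"angular":[0,0,0],"claw":0},{"travel":[0,0,0],"angular":[0,0,0],"claw":0},{"travel":[0,0,0],"angular":[0,0,0],"claw":0},{"travel":[0,0,0],"angular":[0,0,0],"claw":0},{"travel":[0,0,0],"angular":[0,0,0],"claw":0},{"travel":[0,0,0],"angular":[0,0,0],"claw":0},{"travel":[0,0,0],"angular":[0,0,0],"claw":0},{"travel":[0,0,0],"angular":[0,0,0],"claw":0}]';python3 -c "
from h import *
for k in range(3): arm.grab_frame('side'); s=arm.get_state();print(s['position'][2].round(5),s['wrist_force'][2])") | grep -vE "rot|grip"
```

```text
time: 19.63
position: [0.5471, -0.083, 0.1355]
wrist_force: [0.3, 0.1, 1.8]
0.13545 1.7879219015296073
0.13545 1.2813753375097792
0.13547 0.4940658155706418
```

Dot C is at 0.1358, so B–C = 5.2 mm, which matches the vision difference of 5.3. Level should be about 0.1384. Press B.

```bash
(python3 -m pendant '[{"travel":[0,0,10],"angular":[0,0,0],"claw":0},{"travel":[15,18,0],"angular":[0,0,0],"claw":0},{"travel":[23,27,0],"angular":[0,0,0],"claw":0},{"travel":[23,27,0],"angular":[0,0,0],"claw":0},{"travel":[20,22,0],"angular":[0,0,0],"claw":0},{"travel":[10,12,0],"angular":[0,0,0],"claw":0},{"travel":[0,0,-2],"angular":[0,0,0],"claw":0},{"travel":[0,0,-1],"angular":[0,0,0],"claw":0},{"travel":[0,0,-1],"angular":[0,0,0],"claw":0},{"travel":[0,0,-0.5],"angular":[0,0,0],"claw":0}]'; python3 -m pendant '[{"travel":[0,0,-0.4],"angular":[0,0,0],"claw":0},{"travel":[0,0,-0.4],"angular":[0,0,0],"claw":0},{"travel":[0,0,-0.4],"angular":[0,0,0],"claw":0},{"travel":[0,0,-0.4],"angular":[0,0,0],"claw":0},{"travel":[0,0,-0.4],"angular":[0,0,0],"claw":0},{"travel":[0,0,-0.4],"angular":[0,0,0],"claw":0},{"travel":[0,0,-0.4],"angular":[0,0,0],"claw":0},{"travel":[0,0,-0.4],"angular":[0,0,0],"claw":0},{"travel":[0,0,-0.3],"angular":[0,0,0],"claw":0},{"travel":[0,0,0],"angular":[0,0,0],"claw":0}]';python3 -c "
from h import *
for k in range(3): arm.grab_frame('side'); s=arm.get_state();print(s['position'][2].round(5),s['wrist_force'][2])") | grep -vE "rot|grip"
```

```text
time: 20.62
position: [0.6372, 0.0222, 0.1409]
wrist_force: [-0.7, -0.0, -0.0]
time: 21.45
position: [0.6379, 0.0225, 0.1384]
wrist_force: [-2.9, -1.5, 6.6]
0.13839 7.273942189150591
0.13842 6.89465123191661
0.1384 6.613304636378692
```

```bash
(python3 -m pendant '[{"travel":[0,0,-0.4],"angular":[0,0,0],"claw":0},{"travel":[0,0,-0.4],"angular":[0,0,0],"claw":0},{"travel":[0,0,-0.4],"angular":[0,0,0],"claw":0},{"travel":[0,0,0],"angular":[0,0,0],"claw":0},{"travel":[0,0,0],"angular":[0,0,0],"claw":0},{"travel":[0,0,0],"angular":[0,0,0],"claw":0},{"travel":[0,0,0],"angular":[0,0,0],"claw":0},{"travel":[0,0,0],"angular":[0,0,0],"claw":0},{"travel":[0,0,0],"angular":[0,0,0],"claw":0},{"travel":[0,0,0],"angular":[0,0,0],"claw":0}]';python3 -c "
from h import *
for k in range(3): arm.grab_frame('side'); s=arm.get_state();print(s['position'][2].round(5),s['wrist_force'][2])") | grep -vE "rot|grip"
```

```text
time: 22.43
position: [0.638, 0.0225, 0.1372]
wrist_force: [-3.5, -1.0, 7.2]
0.13722 7.268658420761188
0.13722 6.611796927450723
0.13724 7.426073910256888
```

```bash
(python3 -m pendant '[{"travel":[0,0,0.5],"angular":[0,0,0],"claw":0},{"travel":[0,0,0.4],"angular":[0,0,0],"claw":0},{"travel":[0,0,0],"angular":[0,0,0],"claw":0},{"travel":[0,0,0],"angular":[0,0,0],"claw":0},{"travel":[0,0,0],"angular":[0,0,0],"claw":0},{"travel":[0,0,0],"angular":[0,0,0],"claw":0},{"travel":[0,0,0],"angular":[0,0,0],"claw":0},{"travel":[0,0,0],"angular":[0,0,0],"claw":0},{"travel":[0,0,0],"angular":[0,0,0],"claw":0},{"travel":[0,0,0],"angular":[0,0,0],"claw":0}]';python3 -c "
from h import *
for k in range(3): arm.grab_frame('side'); s=arm.get_state();print(s['position'][2].round(5),s['wrist_force'][2])") | grep -vE "rot|grip"
```

```text
time: 23.42
position: [0.6381, 0.0228, 0.1374]
wrist_force: [-2.7, -1.8, 6.8]
0.13742 6.779039610230617
0.13745 5.974223548184187
0.13746 4.76395716139929
```

```bash
(python3 -m pendant '[{"travel":[0,0,0.3],"angular":[0,0,0],"claw":0},{"travel":[0,0,0],"angular":[0,0,0],"claw":0},{"travel":[0,0,0],"angular":[0,0,0],"claw":0},{"travel":[0,0,0],"angular":[0,0,0],"claw":0},{"travel":[0,0,0],"angular":[0,0,0],"claw":0},{"travel":[0,0,0],"angular":[0,0,0],"claw":0},{"travel":[0,0,0],"angular":[0,0,0],"claw":0},{"travel":[0,0,0],"angular":[0,0,0],"claw":0},{"travel":[0,0,0],"angular":[0,0,0],"claw":0},{"travel":[0,0,0],"angular":[0,0,0],"claw":0}]';python3 -c "
from h import *
for k in range(3): arm.grab_frame('side'); s=arm.get_state();print(s['position'][2].round(5),s['wrist_force'][2])") | grep -vE "rot|grip"
```

```text
time: 24.4
position: [0.638, 0.0229, 0.1375]
wrist_force: [-2.4, -1.7, 4.9]
0.13749 5.0426551474415735
0.13748 5.476862458910752
0.13749 5.0665350965188685
```

```bash
(python3 -m pendant '[{"travel":[0,0,8],"angular":[0,0,0],"claw":0},{"travel":[1,-14,0],"angular":[0,0,0],"claw":0},{"travel":[2,-24,0],"angular":[0,0,0],"claw":0},{"travel":[2,-24,0],"angular":[0,0,0],"claw":0},{"travel":[1.6,-22.8,0],"angular":[0,0,0],"claw":0},{"travel":[1,-14,0],"angular":[0,0,0],"claw":0},{"travel":[0,0,-3],"angular":[0,0,0],"claw":0},{"travel":[0,0,-2],"angular":[0,0,0],"claw":0},{"travel":[0,0,0],"angular":[0,0,0],"claw":0},{"travel":[0,0,0],"angular":[0,0,0],"claw":0}]'; python3 -m pendant '[{"travel":[0,0,-0.4],"angular":[0,0,0],"claw":0},{"travel":[0,0,-0.4],"angular":[0,0,0],"claw":0},{"travel":[0,0,-0.4],"angular":[0,0,0],"claw":0},{"travel":[0,0,0],"angular":[0,0,0],"claw":0},{"travel":[0,0,0],"angular":[0,0,0],"claw":0},{"travel":[0,0,0],"angular":[0,0,0],"claw":0},{"travel":[0,0,0],"angular":[0,0,0],"claw":0},{"travel":[0,0,0],"angular":[0,0,0],"claw":0},{"travel":[0,0,0],"angular":[0,0,0],"claw":0},{"travel":[0,0,0],"angular":[0,0,0],"claw":0}]';python3 -c "
from h import *
for k in range(3): arm.grab_frame('side'); s=arm.get_state();print(s['position'][2].round(5),s['wrist_force'][2])") | grep -vE "rot|grip"
```

```text
time: 25.38
position: [0.6456, -0.0751, 0.1401]
wrist_force: [-0.8, -0.6, -0.1]
time: 26.22
position: [0.6457, -0.0758, 0.1393]
wrist_force: [0.0, 1.2, 1.1]
0.1393 0.03036590540327011
0.13931 1.7646406131763939
0.13931 1.3882596871985222
```

A is at about 0.1396, as predicted from vision, so it stands about 1.2 mm high. Press it to 0.1384.

```bash
(python3 -m pendant '[{"travel":[0,0,-0.4],"angular":[0,0,0],"claw":0},{"travel":[0,0,-0.4],"angular":[0,0,0],"claw":0},{"travel":[0,0,-0.4],"angular":[0,0,0],"claw":0},{"travel":[0,0,-0.4],"angular":[0,0,0],"claw":0},{"travel":[0,0,-0.4],"angular":[0,0,0],"claw":0},{"travel":[0,0,-0.3],"angular":[0,0,0],"claw":0},{"travel":[0,0,0],"angular":[0,0,0],"claw":0},{"travel":[0,0,0],"angular":[0,0,0],"claw":0},{"travel":[0,0,0],"angular":[0,0,0],"claw":0},{"travel":[0,0,0],"angular":[0,0,0],"claw":0}]';python3 -c "
from h import *
for k in range(3): arm.grab_frame('side'); s=arm.get_state();print(s['position'][2].round(5),s['wrist_force'][2])") | grep -vE "rot|grip"
```

```text
time: 27.2
position: [0.646, -0.0758, 0.1378]
wrist_force: [-1.3, 2.8, 6.7]
0.1378 6.986197555914149
0.1378 5.592704173673549
0.13782 6.313493187372981
```

```bash
(python3 -m pendant '[{"travel":[0,0,-0.3],"angular":[0,0,0],"claw":0},{"travel":[0,0,-0.3],"angular":[0,0,0],"claw":0},{"travel":[0,0,0],"angular":[0,0,0],"claw":0},{"travel":[0,0,0],"angular":[0,0,0],"claw":0},{"travel":[0,0,0],"angular":[0,0,0],"claw":0},{"travel":[0,0,0],"angular":[0,0,0],"claw":0},{"travel":[0,0,0],"angular":[0,0,0],"claw":0},{"travel":[0,0,0],"angular":[0,0,0],"claw":0},{"travel":[0,0,0],"angular":[0,0,0],"claw":0},{"travel":[0,0,0],"angular":[0,0,0],"claw":0}]';python3 -c "
from h import *
for k in range(3): arm.grab_frame('side'); s=arm.get_state();print(s['position'][2].round(5),s['wrist_force'][2])") | grep -vE "rot|grip"
```

```text
time: 28.18
position: [0.6459, -0.0758, 0.1372]
wrist_force: [-1.6, 2.3, 6.9]
0.13723 6.917620384123291
0.13723 7.707152003156806
0.13724 7.763885943938917
```

```bash
(python3 -m pendant '[{"travel":[0,0,9],"angular":[0,0,0],"claw":0},{"travel":[-17,15,0],"angular":[0,0,0],"claw":0},{"travel":[-25,22,0],"angular":[0,0,0],"claw":0},{"travel":[-25,21,0],"angular":[0,0,0],"claw":0},{"travel":[-25,21,0],"angular":[0,0,0],"claw":0},{"travel":[-14,12.5,0],"angular":[0,0,0],"claw":0},{"travel":[0,0,-3],"angular":[0,0,0],"claw":0},{"travel":[0,0,-2.5],"angular":[0,0,0],"claw":0},{"travel":[0,0,0],"angular":[0,0,0],"claw":0},{"travel":[0,0,0],"angular":[0,0,0],"claw":0}]'; python3 -m pendant '[{"travel":[0,0,-0.4],"angular":[0,0,0],"claw":0},{"travel":[0,0,-0.4],"angular":[0,0,0],"claw":0},{"travel":[0,0,-0.4],"angular":[0,0,0],"claw":0},{"travel":[0,0,-0.4],"angular":[0,0,0],"claw":0},{"travel":[0,0,-0.2],"angular":[0,0,0],"claw":0},{"travel":[0,0,0],"angular":[0,0,0],"claw":0},{"travel":[0,0,0],"angular":[0,0,0],"claw":0},{"travel":[0,0,0],"angular":[0,0,0],"claw":0},{"travel":[0,0,0],"angular":[0,0,0],"claw":0},{"travel":[0,0,0],"angular":[0,0,0],"claw":0}]';python3 -c "
from h import *
for k in range(3): arm.grab_frame('side'); s=arm.get_state();print(s['position'][2].round(5),s['wrist_force'][2])") | grep -vE "rot|grip"
```

```text
time: 29.17
position: [0.54, 0.0152, 0.1395]
wrist_force: [0.3, 0.4, -1.0]
time: 30.0
position: [0.5397, 0.0157, 0.1381]
wrist_force: [1.5, -1.2, 2.0]
0.13812 0.6364479463864613
0.13814 1.3073803988710397
0.13813 1.0829132760612359
```

D is at 0.1384. Re-feel C, B and A with the same light touch.

```bash
(python3 -m pendant '[{"travel":[0,0,8],"angular":[0,0,0],"claw":0},{"travel":[1,-14,0],"angular":[0,0,0],"claw":0},{"travel":[2,-24,0],"angular":[0,0,0],"claw":0},{"travel":[2,-24,0],"angular":[0,0,0],"claw":0},{"travel":[1.3,-22.7,0],"angular":[0,0,0],"claw":0},{"travel":[1,-14,0],"angular":[0,0,0],"claw":0},{"travel":[0,0,-4],"angular":[0,0,0],"claw":0},{"travel":[0,0,-2.5],"angular":[0,0,0],"claw":0},{"travel":[0,0,0],"angular":[0,0,0],"claw":0},{"travel":[0,0,0],"angular":[0,0,0],"claw":0}]'; python3 -m pendant '[{"travel":[0,0,-0.4],"angular":[0,0,0],"claw":0},{"travel":[0,0,-0.4],"angular":[0,0,0],"claw":0},{"travel":[0,0,-0.4],"angular":[0,0,0],"claw":0},{"travel":[0,0,-0.3],"angular":[0,0,0],"claw":0},{"travel":[0,0,0],"angular":[0,0,0],"claw":0},{"travel":[0,0,0],"angular":[0,0,0],"claw":0},{"travel":[0,0,0],"angular":[0,0,0],"claw":0},{"travel":[0,0,0],"angular":[0,0,0],"claw":0},{"travel":[0,0,0],"angular":[0,0,0],"claw":0},{"travel":[0,0,0],"angular":[0,0,0],"claw":0}]';python3 -c "
from h import *
for k in range(3): arm.grab_frame('side'); s=arm.get_state();print(s['position'][2].round(5),s['wrist_force'][2])") | grep -vE "rot|grip"
```

```text
time: 30.98
position: [0.5467, -0.0824, 0.1393]
wrist_force: [-0.1, 0.1, 0.1]
time: 31.82
position: [0.547, -0.083, 0.1381]
wrist_force: [0.4, 0.2, 1.8]
0.13811 1.855648791668768
0.1381 0.7851917378018737
0.13809 1.7855135437064407
```

```bash
(python3 -m pendant '[{"travel":[0,0,8],"angular":[0,0,0],"claw":0},{"travel":[15,18,0],"angular":[0,0,0],"claw":0},{"travel":[23,27,0],"angular":[0,0,0],"claw":0},{"travel":[23,27,0],"angular":[0,0,0],"claw":0},{"travel":[20,22,0],"angular":[0,0,0],"claw":0},{"travel":[10,12,0],"angular":[0,0,0],"claw":0},{"travel":[0,0,-4],"angular":[0,0,0],"claw":0},{"travel":[0,0,-2.5],"angular":[0,0,0],"claw":0},{"travel":[0,0,0],"angular":[0,0,0],"claw":0},{"travel":[0,0,0],"angular":[0,0,0],"claw":0}]'; python3 -m pendant '[{"travel":[0,0,-0.4],"angular":[0,0,0],"claw":0},{"travel":[0,0,-0.4],"angular":[0,0,0],"claw":0},{"travel":[0,0,-0.4],"angular":[0,0,0],"claw":0},{"travel":[0,0,-0.3],"angular":[0,0,0],"claw":0},{"travel":[0,0,0],"angular":[0,0,0],"claw":0},{"travel":[0,0,0],"angular":[0,0,0],"claw":0},{"travel":[0,0,0],"angular":[0,0,0],"claw":0},{"travel":[0,0,0],"angular":[0,0,0],"claw":0},{"travel":[0,0,0],"angular":[0,0,0],"claw":0},{"travel":[0,0,0],"angular":[0,0,0],"claw":0}]';python3 -c "
from h import *
for k in range(3): arm.grab_frame('side'); s=arm.get_state();print(s['position'][2].round(5),s['wrist_force'][2])") | grep -vE "rot|grip"
```

```text
time: 32.8
position: [0.637, 0.0221, 0.1394]
wrist_force: [0.3, -0.5, -0.1]
time: 33.63
position: [0.6379, 0.0229, 0.1381]
wrist_force: [-1.3, -0.6, 1.3]
0.13808 1.5003945929829734
0.1381 1.3743633259757557
0.13806 1.4436291922893782
```

```bash
(python3 -m pendant '[{"travel":[0,0,8],"angular":[0,0,0],"claw":0},{"travel":[1,-14,0],"angular":[0,0,0],"claw":0},{"travel":[2,-24,0],"angular":[0,0,0],"claw":0},{"travel":[2,-24,0],"angular":[0,0,0],"claw":0},{"travel":[1.6,-22.8,0],"angular":[0,0,0],"claw":0},{"travel":[1,-14,0],"angular":[0,0,0],"claw":0},{"travel":[0,0,-4],"angular":[0,0,0],"claw":0},{"travel":[0,0,-2.5],"angular":[0,0,0],"claw":0},{"travel":[0,0,0],"angular":[0,0,0],"claw":0},{"travel":[0,0,0],"angular":[0,0,0],"claw":0}]'; python3 -m pendant '[{"travel":[0,0,-0.4],"angular":[0,0,0],"claw":0},{"travel":[0,0,-0.4],"angular":[0,0,0],"claw":0},{"travel":[0,0,-0.4],"angular":[0,0,0],"claw":0},{"travel":[0,0,-0.3],"angular":[0,0,0],"claw":0},{"travel":[0,0,0],"angular":[0,0,0],"claw":0},{"travel":[0,0,0],"angular":[0,0,0],"claw":0},{"travel":[0,0,0],"angular":[0,0,0],"claw":0},{"travel":[0,0,0],"angular":[0,0,0],"claw":0},{"travel":[0,0,0],"angular":[0,0,0],"claw":0},{"travel":[0,0,0],"angular":[0,0,0],"claw":0}]';python3 -c "
from h import *
for k in range(3): arm.grab_frame('side'); s=arm.get_state();print(s['position'][2].round(5),s['wrist_force'][2])") | grep -vE "rot|grip"
```

```text
time: 34.62
position: [0.6454, -0.0751, 0.1392]
wrist_force: [-1.0, 0.1, -1.9]
time: 35.45
position: [0.6456, -0.0758, 0.1382]
wrist_force: [0.3, 0.7, 1.3]
0.13811 1.2248866267757499
0.1381 1.3612861819646283
0.13811 2.635056313787985
```

All four dots are at 0.1384 ± 0.0001. Return the probe.

```bash
(python3 -m pendant '[{"travel":[0,0,6],"angular":[0,0,0],"claw":0},{"travel":[0,0,14],"angular":[0,0,0],"claw":0},{"travel":[-6,-10,20],"angular":[0,0,0],"claw":0},{"travel":[-12,-20,20],"angular":[0,0,0],"claw":0},{"travel":[-20,-32,0],"angular":[0,0,0],"claw":0},{"travel":[-20,-32,0],"angular":[0,0,0],"claw":0},{"travel":[-20,-32,0],"angular":[0,0,0],"claw":0},{"travel":[-20,-32,0],"angular":[0,0,0],"claw":0},{"travel":[-20,-32,0],"angular":[0,0,0],"claw":0},{"travel":[-16,-26,0],"angular":[0,0,0],"claw":0}]'; python3 -m pendant '[{"travel":[-10,-16,0],"angular":[0,0,0],"claw":0},{"travel":[-4.4,-8.3,0],"angular":[0,0,0],"claw":0},{"travel":[0,0,0],"angular":[0,0,0],"claw":0},{"travel":[0,0,-8],"angular":[0,0,0],"claw":0},{"travel":[0,0,-12],"angular":[0,0,0],"claw":0},{"travel":[0,0,-8],"angular":[0,0,0],"claw":0},{"travel":[0,0,0],"angular":[0,0,0],"claw":0},{"travel":[0,0,0],"angular":[0,0,0],"claw":0},{"travel":[0,0,0],"angular":[0,0,0],"claw":0},{"travel":[0,0,0],"angular":[0,0,0],"claw":0}]')
```

```text
time: 36.43
position: [0.5096, -0.2936, 0.1985]
tool_rot: [3.141, -0.0, -2.126]
wrist_force: [0.8, -0.1, -0.1]
grip_width: 0.0152
time: 37.27
position: [0.4977, -0.3159, 0.1705]
tool_rot: [-3.141, 0.0, -2.124]
wrist_force: [-0.2, -0.5, -0.2]
grip_width: 0.0154
```

```bash
(python3 -m pendant '[{"travel":[-0.4,0,-5],"angular":[0,0,0],"claw":0},{"travel":[0,0,-5],"angular":[0,0,0],"claw":0},{"travel":[0,0,-5],"angular":[0,0,0],"claw":0},{"travel":[0,0,-5],"angular":[0,0,0],"claw":0},{"travel":[0,0,-10],"angular":[0,0,0],"claw":0},{"travel":[0,0,-10],"angular":[0,0,0],"claw":0},{"travel":[0,0,-10],"angular":[0,0,0],"claw":0},{"travel":[0,0,-10],"angular":[0,0,0],"claw":0},{"travel":[0,0,-10],"angular":[0,0,0],"claw":0},{"travel":[0,0,-5],"angular":[0,0,0],"claw":0}]'; python3 -m pendant '[{"travel":[0,0,-3],"angular":[0,0,0],"claw":0},{"travel":[0,0,-2],"angular":[0,0,0],"claw":0},{"travel":[0,0,-1.5],"angular":[0,0,0],"claw":0},{"travel":[0,0,-1],"angular":[0,0,0],"claw":0},{"travel":[0,0,-0.5],"angular":[0,0,0],"claw":0},{"travel":[0,0,0],"angular":[0,0,0],"claw":0},{"travel":[0,0,0],"angular":[0,0,0],"claw":0},{"travel":[0,0,0],"angular":[0,0,0],"claw":0},{"travel":[0,0,0],"angular":[0,0,0],"claw":0},{"travel":[0,0,0],"angular":[0,0,0],"claw":0}]')
```

```text
time: 38.1
position: [0.4959, -0.3158, 0.093]
tool_rot: [3.139, -0.0, -2.125]
wrist_force: [0.3, -0.7, -1.0]
grip_width: 0.0148
time: 38.93
position: [0.4968, -0.3161, 0.0872]
tool_rot: [-3.141, 0.0, -2.125]
wrist_force: [-0.5, -0.4, -2.0]
grip_width: 0.0153
```

```bash
(python3 -m pendant '[{"travel":[0,0,-0.5],"angular":[0,0,0],"claw":0},{"travel":[0,0,0],"angular":[0,0,0],"claw":0.25},{"travel":[0,0,0],"angular":[0,0,0],"claw":0.3},{"travel":[0,0,0],"angular":[0,0,0],"claw":0.4},{"travel":[0,0,0],"angular":[0,0,0],"claw":0.6},{"travel":[0,0,0],"angular":[0,0,0],"claw":0.8},{"travel":[0,0,0],"angular":[0,0,0],"claw":1},{"travel":[0,0,0],"angular":[0,0,0],"claw":1},{"travel":[0,0,0],"angular":[0,0,0],"claw":1},{"travel":[0,0,0],"angular":[0,0,0],"claw":1}]'; python3 -m pendant '[{"travel":[0,0,5],"angular":[0,0,0],"claw":1},{"travel":[0,0,10],"angular":[0,0,0],"claw":1},{"travel":[0,0,15],"angular":[0,0,0],"claw":1},{"travel":[0,0,20],"angular":[0,0,0],"claw":1},{"travel":[0,0,20],"angular":[0,0,0],"claw":1},{"travel":[0,0,20],"angular":[0,0,0],"claw":1},{"travel":[0,0,20],"angular":[0,0,0],"claw":1},{"travel":[0,0,10],"angular":[0,0,0],"claw":1},{"travel":[0,0,0],"angular":[0,0,0],"claw":1},{"travel":[0,0,0],"angular":[0,0,0],"claw":1}]'; python3 -c "
from h import *
f=grab('side')
i=cv2.resize(f['color'][190:390,250:450,::-1],None,fx=3,fy=3,interpolation=cv2.INTER_CUBIC)
cv2.imwrite('pics/g0.png',cv2.convertScaleAbs(i,alpha=1.5))")
```

```text
time: 39.77
position: [0.4967, -0.3161, 0.0865]
tool_rot: [-3.142, 0.0, -2.125]
wrist_force: [0.0, 0.1, -1.2]
grip_width: 0.0855
time: 40.6
position: [0.4968, -0.316, 0.207]
tool_rot: [-3.14, 0.001, -2.125]
wrist_force: [0.4, -0.6, -1.2]
grip_width: 0.0853
```

View pics/g0.png

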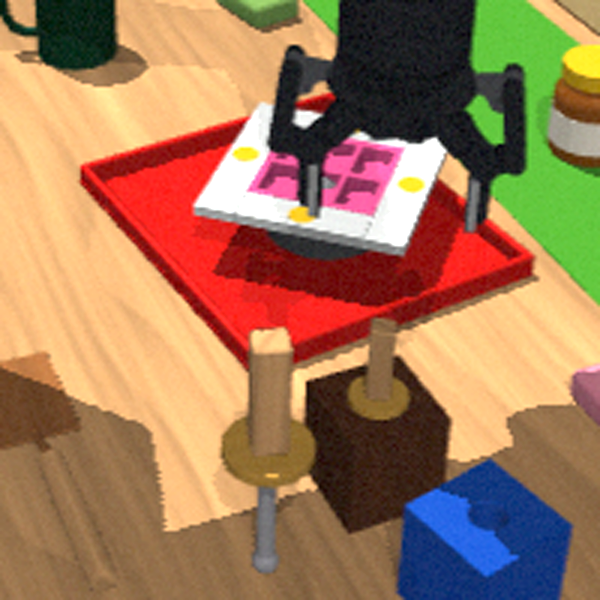

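The probe hangs upright in its holder at picture (382,370), with its collar on the block. The gripper is clear of everything.

```bash
python3 -c "
from station import arm
print(arm.job_done())"
```

```text
the job is handed in; nothing more can be done
None
```

The plate is level by feel, the probe is back in its holder, and the job is handed in at about 41 s of the 64 s allowed.

- **Pressing:** One dot of the first pair stood 5.2 mm above its opposite. On the second pair I felt only the high dot, about 1.2 mm above level, which matched the 2.4 mm difference seen in the camera images. I pressed both high dots down at about 8 N.
- **Level check:** After pressing, I felt all four dots again lightly. They agree to about 0.1 mm, though the force readings scatter by about 0.7 N, which makes each height good to about 0.2 mm. That is inside the 1 mm limit.
- **Probe:** The last picture shows it upright in the brown holder with its collar on the block, and the open gripper well clear of it.
- **Bystanders:** I never went near the mug, the soap bars or the spatula. They looked undisturbed where they appear in the last picture, but I did not measure their positions again.
- **Disagreement:** Heights from the cameras came out about 4.5 mm higher than by touch. I used the touch heights for levelling.

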